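Dock the tube carrier onto the pegs of its heater

ROBOT

A 6-joint arm with a two-finger parallel gripper is mounted at the origin on the work surface. World frame = base frame: x ahead of the robot, y to its left, z up, the work surface at z = 0. Lengths are in m, angles in degrees, forces in N, time in s.
With the tool pointing down it reaches from about 0.4 to 0.825 m from the base axis. Payload 7 kg.
Tool frame: the origin (TCP) lies on the centre line of the jaws, within the pads' length; the fingertips stand 22 mm ahead of it and the grasp point (between the pads) lies 3 mm ahead of it (ctrl.finger_overhang is the distance from the TCP to the fingertips, in m); z points along the fingers, y is the line along which they close (so a half turn about z gives the same grasp; the last joint's range is limited). The gripper opens to 88 mm and grips with 3 to 60 N. Pads are 19 mm wide; open, the fingers measure 130 mm over their backs; the gripper's body (78 mm by 193 mm) begins 47 mm behind the grasp point.
Start: joints at [-46.576, 20.546, 0.682, 0, -70.136, -16.507], TCP at [0.306, -0.602, 0.249] pointing down, gripper open.
Joint ranges: [-176.03, 176.03], [-82.01, 121.73], [-58.28, 71.71], [-173.87, 95.51], [-174.79, -0.11], [-173.66, 173.66]. Speed limits (degrees/s): [136.94, 136.94, 172.46, 180, 180, 180].

INTERFACE

Orientations are given as [roll, pitch, yaw] about the fixed x, y, z axes, in that order (R = Rz(yaw) Ry(pitch) Rx(roll)).
In Python, from plant import ctrl gives the robot as it stands. The module is installed in compiled form; this text tells all that it offers.
- The arm moves only by the shell command python3 -m creep 'ROWS'. ROWS is JSON, a list of rows, each an object with "grip": the closure, from 0 (fully open) to 1 (shut); "delta_pos": the shift along the tool's x, y, z scaled (see below), a list of three; "rotation": the turn, a rotation vector about the tool's x, y, z scaled (see below), a list of three. A call has 1 to 5 rows; each row is the pose to reach, as a shift and turn from the pose commanded when the call began, along the tool's axes at that moment; what a row does not reach only later rows make up. The controller multiplies each number of a shift by 10 cm and each number of a turn by pi/2 rad. A row lasts 1/10 s, in which the tool goes at most 50 mm and 8.59 degrees, less where a joint would pass 70% of its speed; a pose out of reach is approached as far as the arm can. A call with a number of a shift or a turn outside -1 to 1 is refused whole. A call with a gripper value outside its range is refused whole. The fingers move at their own pace and stop on an object; the grip force is fixed at half the most. Time passes only in rows, so rows that repeat a pose let the fingers close. It gives the time, the measured TCP pose, the force, the opening and the grip force at its end, in the units of the state.
- ctrl.get_obs(): the state, without advancing time (a new reading comes with each control period).
- ctrl.snapshot(name): name is "side" or "top" or "wrist"; returns a dict with "color" (384x512x3 uint8, red, green, blue), "intrinsics" (3x3 intrinsics, pixels), "R" (3x3) and "t" (3): a world point X has camera coordinates R X + t. Camera axes: x right, y down, z forward; pixel columns grow to the right and rows downward; lengths in m; the calibration is good to about 2 mm. The wrist camera is an equidistant fisheye: a pixel r from the principal point sees the ray r / f radians off the axis. A picture is of the moment at which its call begins. There is no depth.
- ctrl.close_job(): hands the job in; it is judged then, once.
The state is a dict: "clock": time; "joint_pos": joint angles; "qvel": joint speeds; "tau": joint torques, N m; "tool_pos": TCP position; "orientation": TCP orientation; "force": force on the tool from outside, world axes, zero at the start; "moment": the same for the moment, N m; "opening": finger opening in m; "gripper_force": force on a finger pad.
Only numpy, scipy, OpenCV 4.12 (cv2) and the standard library are available. Lean on these libraries where they do the work, as an engineer would, in place of code of your own. Each camera call takes 0.05 s, during which the arm holds its last target. There are 200 camera calls.

TASK

Slide the grey tube carrier along the bench, between the guides and under the hood of the white block heater, until it is fully home on the two alignment pegs with its front face flush against the heater's wall. Keep the carrier flat on the bench the whole time, let go of it, and leave the other things on the bench where they are.

Things in the scene. Friction and masses are not known exactly. Their poses are not given: they have to be found in the camera images.
- carrier: Loose grey plastic tube carrier, 140 long (its x) x 100 wide (y) x 64 mm high (72 with the tube caps on top), 0.35 to 0.7 kg. Too wide to grasp; slides on the bench under a push of 2 to 8 N. Origin: centre of its underside. Starts outside the guides, its +x front face towards the heater, up to 15 mm off the lane's centre line and 0.25 rad askew.
- carrier_rear (a point): Centre of the carrier's plain flat rear face (to push on): 70 mm behind its origin, 32 mm above the bench.
- carrier_front (a point): Point of the carrier's front face midway between its two square peg holes: 70 mm ahead of its origin, 38 mm up. Holes 16 mm wide, 31 mm deep along x, at y=+30 and -30 mm.
- heater: White block heater fixed to the bench, 130 deep x 160 wide x 125 mm high. Origin: at bench level, middle of the foot of its docking wall. x points into the heater, the way the carrier is pushed; z up. Carrier home: front face on the wall, origin at x=-70 mm, y=0, axes parallel; its rear face, at x=-140 mm, stays clear of guides and hood.
- heater_pegs (a point): Point of the docking wall midway between the two horizontal steel pegs, 38 mm above the bench. Pegs: 12 mm diameter, 25 mm long, tapered ends, pointing to the heater's -x, at y=+30 and -30 mm.
- heater_hood (a point): Middle of the lower front edge of the hood that overhangs the pegs: 50 mm out from the wall (heater x=-50 mm), 89 mm above the bench; the hood is 160 mm wide and 36 mm thick.
- heater_mouth (a point): Middle of the mouth of the guides at bench level, heater x=-118 mm. Two guides 22 mm high stand on the bench, no floor between: parallel from the wall to x=-65 mm, inner faces at y=+54 and -54 mm, then flaring out by 30 degrees to a mouth about 165 mm wide.
- bottle: Bystander: amber glass bottle, 72 mm diameter, 160 mm high, standing; origin at the centre of its underside.
- rack: Bystander: orange tube rack, 90 x 190 x 28 mm (36 mm with tubes); origin at the centre of its underside.
- tipbox: Bystander: closed box of pipette tips, 124 x 89 x 67 mm, red below and white lid; origin at the centre of its underside.
Not all that is in view belongs to the job. What is shaped like the carrier but green or yellow is not meant.

How it is judged (in metres and radians):
At the end, for the whole second after the job is handed in: The carrier is home on both pegs: its front face within 4 mm of the heater's wall, within 5 mm of the centre line and 0.05 rad of square, flat on the bench and at rest; the bystanders are within 30 mm of where they were (x of carrier in the frame of heater above -0.074 m and y of carrier in the frame of heater between -0.005 and 0.005 m and angle between the x axis of carrier and the x axis of heater, either way round below 0.05 rad and angle between carrier's own z axis and vertical below 0.04 rad and height (world z) of carrier below 0.005 m and linear speed of carrier below 0.01 m/s and distance of each of bottle, rack, tipbox from where it was at the start of the episode below 0.03 m); the robot touches nothing.
It fails at once if the carrier is lifted more than 20 mm or tipped more than 0.25 rad (height (world z) of carrier above 0.02 m or angle between carrier's own z axis and vertical above 0.25 rad).
It fails at once if a bystander is shifted by more than 30 mm or tipped over (distance of any of bottle, rack, tipbox from where it was at the start of the episode above 0.03 m or angle between any of bottle, rack, tipbox's own z axis and vertical above 0.3 rad).
It also fails if it takes over 38 s, if anything falls off the work surface, if the arm or the gripper's body presses on something with over 40 N, if the wrist force passes 120 N, or if a joint passes its speed limit or range.

## Working session

There is one attempt and no reset: what is moved stays moved. The work goes in short steps, Python scripts to look and compute and a shell command to move; the robot and the scene stay as the last step left them, time stands still between calls to the robot, and variables do not carry over. Pictures are saved under pics/ and viewed, at most 10 in all, crops included, and the job is handed in when it is done.

```bash
mkdir -p pics
cat > h.py <<'E'
import numpy as np, cv2
from plant import ctrl
def snap(n,f):
    s=ctrl.snapshot(n); cv2.imwrite('pics/'+f+'.png',s['color'][:,:,::-1]); np.savez('pics/'+f+'.npz',**s); return s
def load(f): return np.load('pics/'+f+'.npz')
def ray(s,px):
    K,R,t=s['intrinsics'],s['R'],s['t']; d=np.linalg.solve(K,np.array([px[0],px[1],1.])); return -R.T@t, R.T@d
def onz(s,px,z):
    c,d=ray(s,px); return c+d*(z-c[2])/d[2]
def tri(s1,p1,s2,p2):
    c1,d1=ray(s1,p1);c2,d2=ray(s2,p2)
    a=np.linalg.lstsq(np.stack([d1,-d2],1),c2-c1,rcond=None)[0]
    A=c1+a[0]*d1;B=c2+a[1]*d2; return (A+B)/2,np.linalg.norm(A-B)
E
python3 - <<'E'
from h import *
for n in('top','side'):
    s=snap(n,n+'0'); print(n,-s['R'].T@s['t'],s['intrinsics'][0])
print(ctrl.get_obs())
E
```

```text
top [0.43065221 0.04454288 1.23378112] [372.82830424   0.         256.90933309]
side [0.08477426 0.89059355 1.22086599] [476.78039936   0.         249.16715582]
{'clock': 0.1, 'joint_pos': array([-4.65761258e+01,  2.05882303e+01,  6.41494821e-01, -1.64712286e-02,
       -7.01366932e+01, -1.65074268e+01]), 'qvel': array([-0.01028663, -0.08761147,  0.12798898,  0.04244811,  0.10504494,
        0.08922926]), 'tau': array([-1.57910941e-03, -5.84163451e+01,  2.93751562e+01,  7.01555997e+00,
        1.01693204e-02, -5.47569960e-05]), 'tool_pos': array([ 0.30537437, -0.60154125,  0.24772897]), 'orientation': array([ 1.79915610e+02, -8.86065607e-03, -1.53089154e+02]), 'force': array([-0.19965218,  0.91064189,  0.37249182]), 'moment': array([-0.0240463 ,  0.04535234, -0.0368407 ]), 'gripper_force': 0.0, 'opening': 0.08798698626590923}
```

View pics/top0.png

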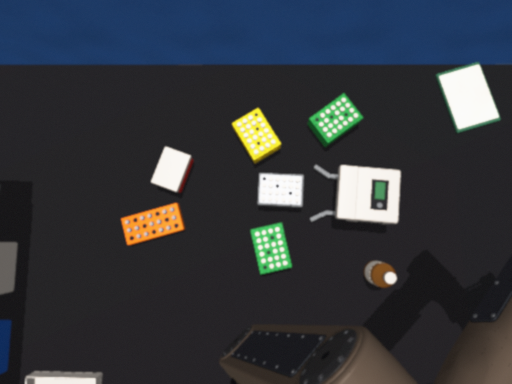

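View pics/side0.png

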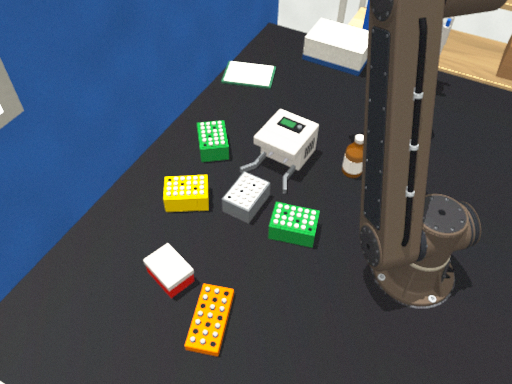

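Top view: carrier at about (281,190), heater at (368,194) with guides opening left at (315–335, 168–218). A green decoy stands at (271,248), a yellow one at (257,135) and the bottle at (380,274). The side view agrees, with the carrier at (247,197). Next I'll measure corners.

Run:
```python
from h import *
for f,zs,boxes in (('top0',(.064,.125),{'car':(245,160,312,222),'heat':(330,155,410,232)}),('side0',(.064,.125),{'car':(215,165,280,228),'heat':(245,105,325,180)})):
    s=load(f); im=s['color']
    for (n,b),z in zip(boxes.items(),zs):
        x0,y0,x1,y1=b; c=im[y0:y1,x0:x1].astype(int)
        sat=c.max(2)-c.min(2); m=((c.min(2)>(85 if n=='car' else 140))&(sat<45)).astype(np.uint8)
        if n=='heat': m=cv2.morphologyEx(m,cv2.MORPH_OPEN,np.ones((9,9)))
        m=cv2.morphologyEx(m,cv2.MORPH_CLOSE,np.ones((7,7)))
        k=cv2.findContours(m,0,2)[0]; k=max(k,key=cv2.contourArea)
        r=cv2.minAreaRect(k); p=cv2.boxPoints(r)+[x0,y0]
        print(f,n,np.round(r[1],1),np.round(p,1).tolist())
        P=np.array([onz(s,q,z) for q in p]); print(np.round(P[:,:2],4).tolist(), np.round(P.mean(0),4), np.round(np.linalg.norm(np.diff(P,axis=0),axis=1),4), np.round(np.degrees(np.arctan2(*(np.diff(P,axis=0)[:,1::-1].T[::1]))),1))
t=load('top0')['color'][130:240,240:410,::-1]; u=load('side0')['color'][100:230,190:330,::-1]
t=cv2.resize(t,None,fx=4,fy=4,interpolation=cv2.INTER_CUBIC); u=cv2.resize(u,None,fx=4,fy=4,interpolation=cv2.INTER_CUBIC)
cv2.imwrite('pics/t4.png',t); cv2.imwrite('pics/u4.png',u)
```

```text
top0 car [45.6 32.4] [[256.8, 204.5], [258.2, 172.1], [303.7, 174.1], [302.3, 206.5]]
[[0.5076, 0.0773], [0.6107, 0.074], [0.6055, -0.0699], [0.5029, -0.0654]] [0.5567 0.004  0.064 ] [0.1031 0.144  0.1027] [ -1.8 -92.1 177.5]
top0 heat [61.5 54.1] [[336.1, 218.8], [339.7, 164.8], [401.1, 168.9], [397.5, 222.9]]
[[0.4638, -0.1591], [0.6251, -0.1714], [0.6141, -0.3531], [0.4538, -0.3381]] [ 0.5392 -0.2554  0.125 ] [0.1618 0.182  0.161 ] [ -4.4 -93.5 174.7]
side0 car [38.7 55.8] [[216.1, 206.5], [244.0, 158.1], [277.6, 177.4], [249.7, 225.8]]
[[0.6082, 0.1072], [0.6327, -0.1209], [0.493, -0.0949], [0.4807, 0.1238]] [0.5537 0.0038 0.064 ] [0.2294 0.1421 0.2191] [-83.9 169.5  93.2]
side0 heat [62.  43.7] [[253.2, 163.1], [254.4, 119.4], [316.4, 121.1], [315.2, 164.8]]
[[0.567, -0.0617], [0.6619, -0.2514], [0.4684, -0.3465], [0.3895, -0.1494]] [ 0.5217 -0.2023  0.125 ] [0.2121 0.2156 0.2123] [ -63.4 -153.8  111.8]
```

View pics/t4.png

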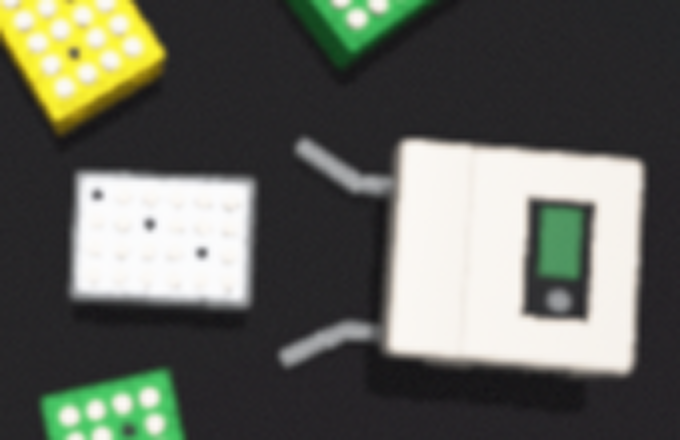

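View pics/u4.png

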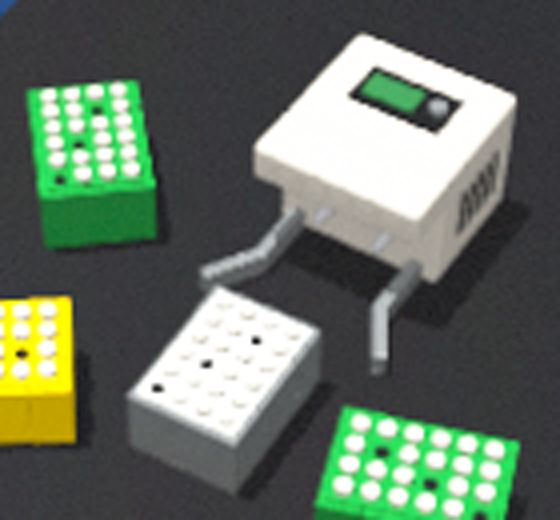

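The zoomed top view shows the carrier square to the heater within a few degrees, with guide tips at about full-image (315,167) and (312,219). The zoomed side view shows its top corners at about (245,172), (222,199), (249,210), (270,182), and the hood corners at (254,138), (295,154). I'll triangulate these against the top view.

```bash
cat >> h.py <<'E'
from scipy.spatial.transform import Rotation as Ro
H=np.array([.5415,-.215]); HY=-94.4
def hf(p,H=H,y=None):
    a=np.radians(HY if y is None else y); ex=np.array([np.cos(a),np.sin(a)]); d=np.array(p)[:2]-H
    return np.array([d@ex,-d[0]*ex[1]+d[1]*ex[0]])
def hw(x,y):
    a=np.radians(HY); return H+x*np.array([np.cos(a),np.sin(a)])+y*np.array([-np.sin(a),np.cos(a)])
def todo(tx,ty,tz,yaw):
    o=ctrl.get_obs(); R=Ro.from_euler('xyz',o['orientation'],degrees=True); T=Ro.from_euler('xyz',[180,0,yaw],degrees=True)
    d=R.inv().apply(np.array([tx,ty,tz])-o['tool_pos'])/.1; r=(R.inv()*T).as_rotvec()/(np.pi/2)
    print('t',o['clock'],'pos',np.round(o['tool_pos'],4),'ori',np.round(o['orientation'],2),'F',np.round(o['force'],1),'open',round(o['opening'],4),'\n shift',np.round(d,3),'turn',np.round(r,3))
E
python3 - <<'E'
from h import *
t,s=load('top0'),load('side0')
for n,a,b in (('car RL',(258.2,172.1),(222.5,199)),('car RR',(256.8,204.5),(249,210.3)),('car FR',(302.3,206.5),(270,182.3)),('car FL',(303.7,174.1),(245,172.3)),('hood R',(336.1,218.8),(295,154.5)),('hood L',(339.7,164.8),(253.8,138)),('heat BL',(401.1,168.9),(281,108.8)),('heat BR',(397.5,222.9),(319,124.5)),('mouthL',(315,166.3),(240.7,168.5)),('mouthR',(311.7,219.3),(284.3,192))):
    P,e=tri(t,a,s,b); print(n,np.round(P,4),'gap',round(e,4),'hf',np.round(hf(P),4))
for p in ((315,166.3),(311.7,219.3)): print(hf(onz(t,p,.022)))
todo(*hw(-.345,0),.25,HY)
E
```

```text
car RL [0.608  0.0729 0.0651] gap 0.0052 hf [-0.2922  0.0442]
car RR [0.5076 0.0771 0.0714] gap 0.0008 hf [-0.2886 -0.0562]
car FR [ 0.5043 -0.065   0.0631] gap 0.0029 hf [-0.1467 -0.0486]
car FL [ 0.6048 -0.0717  0.054 ] gap 0.0045 hf [-0.1477  0.0521]
hood R [ 0.4641 -0.1584  0.128 ] gap 0.0009 hf [-0.0505 -0.0815]
hood L [ 0.6252 -0.1735  0.1173] gap 0.0031 hf [-0.0478  0.0802]
heat BL [ 0.613  -0.358   0.1148] gap 0.0062 hf [0.1371 0.0823]
heat BR [ 0.4544 -0.3394  0.1207] gap 0.0012 hf [ 0.1307 -0.0773]
mouthL [ 0.6394 -0.1111  0.018 ] gap 0.002 hf [-0.1111  0.0896]
mouthR [ 0.466  -0.1021 -0.0021] gap 0.0021 hf [-0.1068 -0.0839]
[-0.11108825  0.08800477]
[-0.10911847 -0.08573282]
t 0.1 pos [ 0.3054 -0.6015  0.2477] ori [ 1.7992e+02 -1.0000e-02 -1.5309e+02] F [-0.2  0.9  0.4] open 0.088 
 shift [-5.648  5.326 -0.016] turn [ 0.001  0.    -0.652]
```

Two-view heights agree (carrier about 64 mm, hood about 122 mm, guide tips symmetric about the centre line). In the heater frame the carrier sits at about (-0.219, -0.002) and +2° askew. Moving now.

```bash
R='';
python3 -m creep '[{"grip":0.4,"delta_pos":[-1,1,0],"rotation":[0,0,0]},{"grip":0.4,"delta_pos":[-1,1,0],"rotation":[0,0,0]},{"grip":0.4,"delta_pos":[-1,1,0],"rotation":[0,0,0]},{"grip":0.4,"delta_pos":[-1,1,0],"rotation":[0,0,0]}]'
python3 -m creep '[{"grip":0.4,"delta_pos":[-1,1,0],"rotation":[0,0,0]},{"grip":0.4,"delta_pos":[-1,1,0],"rotation":[0,0,0]},{"grip":0.4,"delta_pos":[-1,1,0],"rotation":[0,0,0]},{"grip":0.4,"delta_pos":[-1,1,0],"rotation":[0,0,0]}]'
python3 -c "
from h import *
todo(*hw(-.335,0),.25,HY)"
```

```text
clock: 0.5
tool_pos: [0.3504, -0.4637, 0.2489]
orientation: [180.0, 0.1, -152.9]
force: [-0.5, -0.7, 0.5]
opening: 0.0613
gripper_force: 0.0
clock: 0.9
tool_pos: [0.3943, -0.3298, 0.2488]
orientation: [-180.0, 0.1, -152.9]
force: [1.0, -0.6, -0.4]
opening: 0.0528
gripper_force: 0.0
t 0.9 pos [ 0.3943 -0.3298  0.2488] ori [-1.8000e+02  6.0000e-02 -1.5287e+02] F [ 1.  -0.6 -0.4] open 0.0528 
 shift [-3.585  3.206 -0.008] turn [-0.     0.001 -0.65 ]
```

```bash
python3 -m creep '[{"grip":0.4,"delta_pos":[-1,1,0],"rotation":[0,0,0]},{"grip":0.4,"delta_pos":[-1,1,0],"rotation":[0,0,0]},{"grip":0.4,"delta_pos":[-1,1,0],"rotation":[0,0,0]},{"grip":0.4,"delta_pos":[-1,1,0],"rotation":[0,0,0]}]'
python3 -m creep '[{"grip":0.4,"delta_pos":[-1,1,0],"rotation":[0,0,0]},{"grip":0.4,"delta_pos":[-1,1,0],"rotation":[0,0,0]},{"grip":0.4,"delta_pos":[-1,1,0],"rotation":[0,0,0]},{"grip":0.4,"delta_pos":[-1,1,0],"rotation":[0,0,0]}]'
python3 -m creep '[{"grip":0.4,"delta_pos":[-1,1,0],"rotation":[0,0,-0.4]},{"grip":0.4,"delta_pos":[-1,1,0],"rotation":[0,0,-0.4]},{"grip":0.4,"delta_pos":[-1,1,0],"rotation":[0,0,-0.4]},{"grip":0.4,"delta_pos":[-1,1,0],"rotation":[0,0,-0.4]},{"grip":0.4,"delta_pos":[-1,1,0],"rotation":[0,0,-0.4]}]'
python3 -c "
from h import *
todo(*hw(-.335,0),.25,HY)"
```

```text
clock: 1.3
tool_pos: [0.4385, -0.1957, 0.2487]
orientation: [-180.0, 0.0, -152.9]
force: [0.0, -0.3, 1.0]
opening: 0.0524
gripper_force: 0.0
clock: 1.7
tool_pos: [0.4827, -0.0615, 0.2484]
orientation: [-180.0, 0.0, -152.9]
force: [-0.1, -0.3, -0.4]
opening: 0.0522
gripper_force: 0.0
clock: 2.2
tool_pos: [0.5254, 0.0702, 0.2478]
orientation: [180.0, -0.1, -116.8]
force: [-0.1, 0.1, -0.0]
opening: 0.0528
gripper_force: 0.0
t 2.2 pos [0.5254 0.0702 0.2478] ori [ 1.7995e+02 -8.0000e-02 -1.1685e+02] F [-0.1  0.1 -0. ] open 0.0528 
 shift [-0.624 -0.153 -0.022] turn [ 0.001 -0.001 -0.249]
```

```bash
python3 -m creep '[{"grip":0.4,"delta_pos":[-0.62,-0.15,0],"rotation":[0,0,-0.249]},{"grip":0.4,"delta_pos":[-0.62,-0.15,0],"rotation":[0,0,-0.249]},{"grip":0.4,"delta_pos":[-0.62,-0.15,0],"rotation":[0,0,-0.249]},{"grip":0.4,"delta_pos":[-0.62,-0.15,0],"rotation":[0,0,-0.249]},{"grip":0.4,"delta_pos":[-0.62,-0.15,0],"rotation":[0,0,-0.249]}]'
python3 -m creep '[{"grip":0.4,"delta_pos":[0,0,0.9],"rotation":[0,0,0]},{"grip":0.4,"delta_pos":[0,0,0.9],"rotation":[0,0,0]},{"grip":0.4,"delta_pos":[0,0,0.9],"rotation":[0,0,0]},{"grip":0.4,"delta_pos":[0,0,0.9],"rotation":[0,0,0]}]'
python3 - <<'E'
from h import *
todo(*hw(-.335,0),.042,HY); snap('top','top1'); snap('side','side1')
a=load('top1')['color'][110:250,180:350,::-1];b=load('side1')['color'][100:240,180:350,::-1]
cv2.imwrite('pics/b1.png',cv2.resize(np.vstack([a,b]),None,fx=2.1,fy=2.1))
E
```

```text
clock: 2.7
tool_pos: [0.5665, 0.1173, 0.2484]
orientation: [180.0, -0.0, -95.0]
force: [-0.3, -0.5, -1.0]
opening: 0.0527
gripper_force: 0.0
clock: 3.1
tool_pos: [0.5669, 0.118, 0.1594]
orientation: [180.0, -0.1, -94.8]
force: [-0.3, 0.5, 0.6]
opening: 0.0526
gripper_force: 0.0
t 3.1 pos [0.5669 0.118  0.1594] ori [ 1.7999e+02 -6.0000e-02 -9.4800e+01] F [-0.3  0.5  0.6] open 0.0526 
 shift [-0.012 -0.002  1.174] turn [ 0.    -0.001 -0.004]
```

View pics/b1.png

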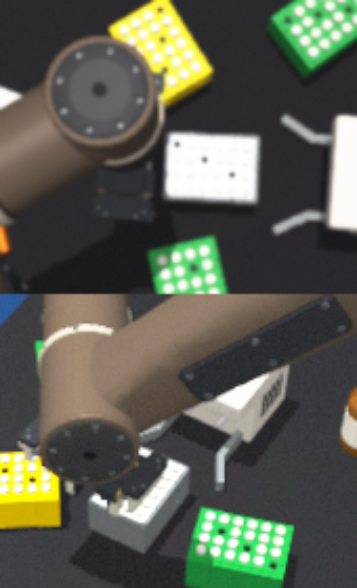

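Picture: the gripper hangs behind the carrier, whose top-view rear edge is at crop x≈165, and it is clear of the yellow decoy. Descending.

```bash
python3 -m creep '[{"grip":0.4,"delta_pos":[0,0,0.6],"rotation":[0,0,0]},{"grip":0.4,"delta_pos":[0,0,0.6],"rotation":[0,0,0]},{"grip":0.4,"delta_pos":[0,0,0.6],"rotation":[0,0,0]}]'
python3 -m creep '[{"grip":0.4,"delta_pos":[0,0,0.57],"rotation":[0,0,0]},{"grip":0.4,"delta_pos":[0,0,0.57],"rotation":[0,0,0]},{"grip":0.4,"delta_pos":[0,0,0.57],"rotation":[0,0,-0.004]},{"grip":0.4,"delta_pos":[0,0,0.57],"rotation":[0,0,-0.004]}]'
python3 -m creep '[{"grip":0.4,"delta_pos":[0.1,0,0],"rotation":[0,0,0]},{"grip":0.4,"delta_pos":[0.2,0,0],"rotation":[0,0,0]},{"grip":0.4,"delta_pos":[0.25,0,0],"rotation":[0,0,0]}]'
python3 - <<'E'
from h import *
todo(*hw(-.335,0),.042,HY); print(hf(ctrl.get_obs()['tool_pos']))
s=snap('top','top2')
E
```

```text
clock: 3.5
tool_pos: [0.5663, 0.1184, 0.0986]
orientation: [179.9, -0.1, -94.7]
force: [-0.5, 0.1, 0.5]
opening: 0.0529
gripper_force: 0.0
clock: 3.9
tool_pos: [0.5681, 0.1193, 0.0439]
orientation: [-179.9, 0.1, -94.3]
force: [0.8, -0.2, 0.2]
opening: 0.0527
gripper_force: 0.0
clock: 4.2
tool_pos: [0.5648, 0.0927, 0.0426]
orientation: [-179.9, 0.0, -94.4]
force: [0.5, -0.6, 0.1]
opening: 0.0524
gripper_force: 0.0
t 4.2 pos [0.5648 0.0927 0.0426] ori [-1.7995e+02  4.0000e-02 -9.4350e+01] F [ 0.5 -0.6  0.1] open 0.0524 
 shift [-0.264 -0.004  0.006] turn [-0.001  0.     0.001]
[-0.30856181 -0.00035301]
```

```bash
python3 -m creep '[{"grip":0.4,"delta_pos":[0.05,0,0],"rotation":[0,0,0]},{"grip":0.4,"delta_pos":[0.1,0,0],"rotation":[0,0,0]},{"grip":0.4,"delta_pos":[0.15,0,0],"rotation":[0,0,0]},{"grip":0.4,"delta_pos":[0.2,0,0],"rotation":[0,0,0]},{"grip":0.4,"delta_pos":[0.25,0,0],"rotation":[0,0,0]}]'
python3 -m creep '[{"grip":0.4,"delta_pos":[0.05,0,0],"rotation":[0,0,0]},{"grip":0.4,"delta_pos":[0.1,0,0],"rotation":[0,0,0]},{"grip":0.4,"delta_pos":[0.15,0,0],"rotation":[0,0,0]},{"grip":0.4,"delta_pos":[0.2,0,0],"rotation":[0,0,0]},{"grip":0.4,"delta_pos":[0.25,0,0],"rotation":[0,0,0]}]'
cat >> h.py <<'E'
def car(s,box):
    x0,y0,x1,y1=box; c=s['color'][y0:y1,x0:x1].astype(int)
    m=((c.min(2)>85)&(c.max(2)-c.min(2)<45)).astype(np.uint8); m=cv2.morphologyEx(m,cv2.MORPH_CLOSE,np.ones((7,7)))
    n,l,st,_=cv2.connectedComponentsWithStats(m); i=1+st[1:,4].argmax(); k=cv2.findContours((l==i).astype(np.uint8),0,2)[0][0]
    r=cv2.minAreaRect(k); p=cv2.boxPoints(r)+[x0,y0]; P=np.array([hf(onz(s,q,.064)) for q in p])
    print('car px',np.round(p,1).tolist(),'hf',np.round(P,4).tolist(),'centre',np.round(P.mean(0),4),'edges',np.round(np.linalg.norm(np.diff(P,axis=0),axis=1),4),np.round(np.degrees(np.arctan2(np.diff(P,axis=0)[:,1],np.diff(P,axis=0)[:,0])),1))
E
python3 - <<'E'
from h import *
print(hf(ctrl.get_obs()['tool_pos']))
s=snap('top','top3')
car(load('top2'),(245,160,312,222)); car(s,(255,160,325,222))
a=s['color'][130:240,220:390,::-1];cv2.imwrite('pics/b3.png',cv2.resize(a,None,fx=4,fy=4))
E
```

```text
clock: 4.75
tool_pos: [0.5634, 0.0691, 0.0419]
orientation: [-179.9, 0.0, -94.3]
force: [-0.1, 4.7, 3.6]
opening: 0.0525
gripper_force: 2.6
clock: 5.25
tool_pos: [0.5615, 0.0441, 0.0419]
orientation: [-179.9, 0.0, -94.3]
force: [0.6, 6.3, 3.2]
opening: 0.0524
gripper_force: 2.6
[-2.59887638e-01  6.45375139e-05]
car px [[242.7, 203.5], [245.1, 158.9], [304.5, 162.0], [302.1, 206.6]] hf [[-0.3332, -0.0567], [-0.3389, 0.0856], [-0.15, 0.0913], [-0.1467, -0.0503]] centre [-0.2422  0.0175] edges [0.1424 0.1889 0.1417] [ 92.3   1.7 -88.6]
car px [[255.0, 160.0], [324.0, 160.0], [324.0, 221.0], [255.0, 221.0]] hf [[-0.307, 0.0847], [-0.0891, 0.103], [-0.0756, -0.0892], [-0.2897, -0.1081]] centre [-0.1903 -0.0024] edges [0.2187 0.1926 0.2149] [   4.8  -86.  -174.9]
```

View pics/b3.png

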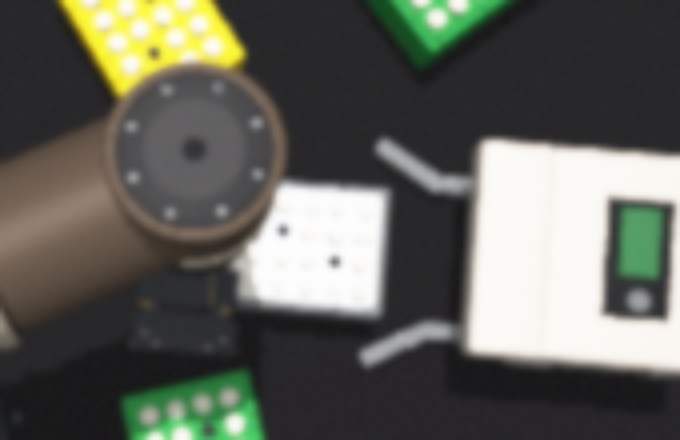

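The carrier is being pushed evenly with its front edge at full-image (317.5,177)–(315.5,209), still square and centred between the guides.

```bash
python3 - <<'E'
from h import *
s=load('top3')
for p in ((317.4,176.7),(315.6,209.2)): print(hf(onz(s,p,.064)))
E
python3 -m creep '[{"grip":0.4,"delta_pos":[0.05,0,0],"rotation":[0,0,0]},{"grip":0.4,"delta_pos":[0.1,0,0],"rotation":[0,0,0]},{"grip":0.4,"delta_pos":[0.15,0,0],"rotation":[0,0,0]},{"grip":0.4,"delta_pos":[0.2,0,0],"rotation":[0,0,0]},{"grip":0.4,"delta_pos":[0.25,0,0],"rotation":[0,0,0]}]'
python3 -m creep '[{"grip":0.4,"delta_pos":[0.04,0,0],"rotation":[0,0,0]},{"grip":0.4,"delta_pos":[0.08,0,0],"rotation":[0,0,0]},{"grip":0.4,"delta_pos":[0.12,0,0],"rotation":[0,0,0]},{"grip":0.4,"delta_pos":[0.16,0,0],"rotation":[0,0,0]},{"grip":0.4,"delta_pos":[0.2,0,0],"rotation":[0,0,0]}]'
python3 -c "
from h import *
print(hf(ctrl.get_obs()['tool_pos']))"
```

```text
[-0.10599332  0.04794592]
[-0.10421967 -0.05481085]
clock: 5.8
tool_pos: [0.5594, 0.0192, 0.0418]
orientation: [-180.0, 0.0, -94.3]
force: [0.5, 4.1, 2.4]
opening: 0.0527
gripper_force: 2.7
clock: 6.3
tool_pos: [0.5592, 0.0001, 0.0421]
orientation: [-179.8, 0.1, -94.3]
force: [2.7, 2.6, -0.4]
opening: 0.0524
gripper_force: 1.8
[-0.21583393  0.00111537]
```

```bash
python3 -m creep '[{"grip":0.4,"delta_pos":[0.04,0,0],"rotation":[0,0,0]},{"grip":0.4,"delta_pos":[0.08,0,0],"rotation":[0,0,0]},{"grip":0.4,"delta_pos":[0.12,0,0],"rotation":[0,0,0]},{"grip":0.4,"delta_pos":[0.16,0,0],"rotation":[0,0,0]},{"grip":0.4,"delta_pos":[0.2,0,0],"rotation":[0,0,0]}]'
python3 -m creep '[{"grip":0.4,"delta_pos":[0.03,0,0],"rotation":[0,0,0]},{"grip":0.4,"delta_pos":[0.06,0,0],"rotation":[0,0,0]},{"grip":0.4,"delta_pos":[0.06,0,0],"rotation":[0,0,0]}]'
python3 - <<'E'
from h import *
print(hf(ctrl.get_obs()['tool_pos']))
a=snap('top','top4')['color'][130:240,250:390,::-1];b=snap('side','side4')['color'][90:200,210:350,::-1]
cv2.imwrite('pics/b4.png',cv2.resize(np.hstack([a,b]),None,fx=2.8,fy=2.8,interpolation=2))
E
```

```text
clock: 6.8
tool_pos: [0.5576, -0.0203, 0.0421]
orientation: [-179.8, 0.1, -94.2]
force: [2.8, 6.4, 1.0]
opening: 0.0526
gripper_force: 3.1
clock: 7.1
tool_pos: [0.5568, -0.0267, 0.042]
orientation: [-179.9, 0.0, -94.3]
force: [3.3, 4.2, 1.1]
opening: 0.0523
gripper_force: 2.0
[-0.18894201  0.00081391]
```

View pics/b4.png

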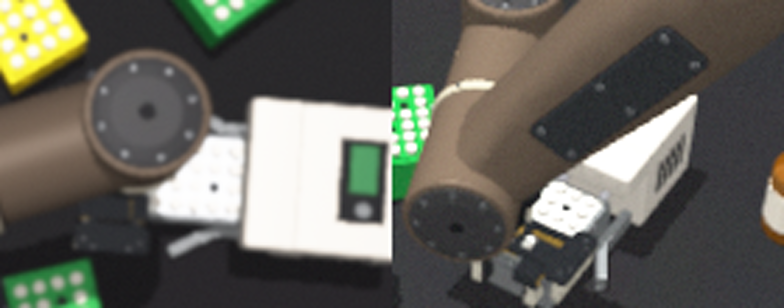

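The carrier front is now under the hood and between the guides (top-view crop, edge at x≈245), rubbing lightly on the right guide. I'll ease the tool towards +y of the heater while pushing.

```bash
python3 -m creep '[{"grip":0.4,"delta_pos":[0.02,-0.01,0],"rotation":[0,0,0]},{"grip":0.4,"delta_pos":[0.04,-0.02,0],"rotation":[0,0,0]},{"grip":0.4,"delta_pos":[0.06,-0.03,0],"rotation":[0,0,0]},{"grip":0.4,"delta_pos":[0.08,-0.03,0],"rotation":[0,0,0]},{"grip":0.4,"delta_pos":[0.1,-0.03,0],"rotation":[0,0,0]}]'
python3 -m creep '[{"grip":0.4,"delta_pos":[0.03,0,0],"rotation":[0,0,0]},{"grip":0.4,"delta_pos":[0.06,0,0],"rotation":[0,0,0]},{"grip":0.4,"delta_pos":[0.09,0,0],"rotation":[0,0,0]},{"grip":0.4,"delta_pos":[0.12,0,0],"rotation":[0,0,0]},{"grip":0.4,"delta_pos":[0.12,0,0],"rotation":[0,0,0]}]'
python3 -c "
from h import *
print(hf(ctrl.get_obs()['tool_pos']))"
```

```text
clock: 7.7
tool_pos: [0.5575, -0.0369, 0.0416]
orientation: [180.0, 0.0, -94.3]
force: [0.5, 5.4, 2.4]
opening: 0.0527
gripper_force: 2.7
clock: 8.2
tool_pos: [0.5565, -0.0493, 0.0415]
orientation: [180.0, -0.0, -94.3]
force: [0.5, 2.5, 1.3]
opening: 0.0529
gripper_force: 1.1
[-0.16636074  0.00221923]
```

```bash
python3 -m creep '[{"grip":0.4,"delta_pos":[0.02,0,0],"rotation":[0,0,0]},{"grip":0.4,"delta_pos":[0.04,0,0],"rotation":[0,0,0]},{"grip":0.4,"delta_pos":[0.06,0,0],"rotation":[0,0,0]},{"grip":0.4,"delta_pos":[0.08,0,0],"rotation":[0,0,0]}]'
python3 -m creep '[{"grip":0.4,"delta_pos":[0.01,0,0],"rotation":[0,0,0]},{"grip":0.4,"delta_pos":[0.02,0,0],"rotation":[0,0,0]},{"grip":0.4,"delta_pos":[0.03,0,0],"rotation":[0,0,0]}]'
python3 -c "
from h import *
print(hf(ctrl.get_obs()['tool_pos']))"
```

```text
clock: 8.6
tool_pos: [0.5561, -0.0569, 0.0415]
orientation: [180.0, 0.0, -94.3]
force: [0.8, 5.8, 3.6]
opening: 0.0524
gripper_force: 2.6
clock: 8.9
tool_pos: [0.5558, -0.0599, 0.0415]
orientation: [180.0, 0.0, -94.3]
force: [0.0, 5.4, 3.4]
opening: 0.0527
gripper_force: 2.5
[-0.15573448  0.00237112]
```

Force is still plain sliding; continue until it rises.

```bash
python3 -m creep '[{"grip":0.4,"delta_pos":[0.01,0,0],"rotation":[0,0,0]},{"grip":0.4,"delta_pos":[0.02,0,0],"rotation":[0,0,0]},{"grip":0.4,"delta_pos":[0.03,0,0],"rotation":[0,0,0]}]'
python3 -m creep '[{"grip":0.4,"delta_pos":[0.01,0,0],"rotation":[0,0,0]},{"grip":0.4,"delta_pos":[0.02,0,0],"rotation":[0,0,0]}]'
python3 -c "
from h import *
print(hf(ctrl.get_obs()['tool_pos']))"
```

```text
clock: 9.2
tool_pos: [0.5556, -0.0629, 0.0415]
orientation: [180.0, 0.0, -94.3]
force: [1.0, 4.7, 2.9]
opening: 0.0523
gripper_force: 2.5
clock: 9.4
tool_pos: [0.5556, -0.0645, 0.0415]
orientation: [180.0, 0.0, -94.3]
force: [0.2, 12.8, 4.6]
opening: 0.0525
gripper_force: 6.3
[-0.15108832  0.00250331]
```

```bash
python3 -m creep '[{"grip":0.4,"delta_pos":[0.01,0,0],"rotation":[0,0,0]},{"grip":0.4,"delta_pos":[0.02,0,0],"rotation":[0,0,0]},{"grip":0.4,"delta_pos":[0.02,0,0],"rotation":[0,0,0]}]'
python3 -c "
from h import *
print(hf(ctrl.get_obs()['tool_pos']))"
```

```text
clock: 9.7
tool_pos: [0.5561, -0.0648, 0.0416]
orientation: [-179.9, 0.2, -94.4]
force: [0.4, 19.9, 3.2]
opening: 0.0528
gripper_force: 9.3
[-0.15091191  0.00302812]
```

Hard stop at the expected depth. Back off and look.

```bash
python3 -m creep '[{"grip":0.4,"delta_pos":[-0.3,0,0],"rotation":[0,0,0]},{"grip":0.4,"delta_pos":[-0.7,0,0],"rotation":[0,0,0]},{"grip":0.4,"delta_pos":[-1,0,0],"rotation":[0,0,0]},{"grip":0.4,"delta_pos":[-1,0,0],"rotation":[0,0,0]}]'
python3 -m creep '[{"grip":0.4,"delta_pos":[-0.6,0,-1],"rotation":[0,0,0]},{"grip":0.4,"delta_pos":[-0.6,0,-1],"rotation":[0,0,0]},{"grip":0.4,"delta_pos":[-0.6,0,-1],"rotation":[0,0,0]},{"grip":0.4,"delta_pos":[-0.6,0,-1],"rotation":[0,0,0]}]'
python3 - <<'E'
from h import *
print(hf(ctrl.get_obs()['tool_pos']))
s=snap('top','top5'); u=snap('side','side5')
a=s['color'][140:240,300:415,::-1];b=u['color'][100:200,220:335,::-1]
cv2.imwrite('pics/b5.png',cv2.resize(np.hstack([a,b]),None,fx=3.4,fy=3.4,interpolation=2))
E
```

```text
clock: 10.1
tool_pos: [0.5628, 0.0349, 0.0411]
orientation: [179.9, -0.1, -94.2]
force: [-0.3, 0.2, -0.1]
opening: 0.0523
gripper_force: 0.0
clock: 10.5
tool_pos: [0.5685, 0.0934, 0.144]
orientation: [-179.8, 0.1, -94.2]
force: [-0.0, 0.3, -0.8]
opening: 0.0526
gripper_force: 0.0
[-0.30952274  0.00325717]
```

View pics/b5.png

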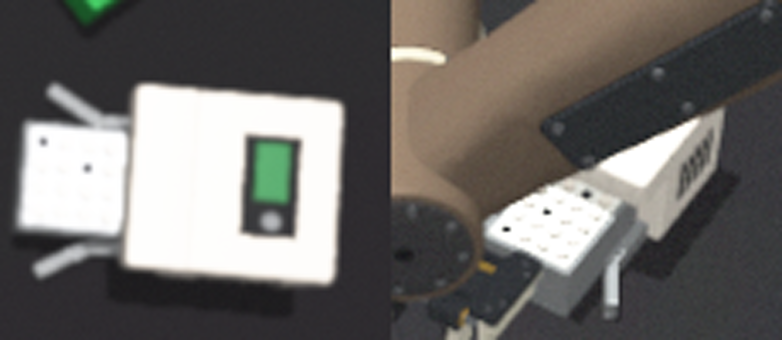

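The carrier sits square between the guides under the hood, with its rear edge at full-image (308,176)–(305.3,208.5). I'll quantify it.

Run:
```python
from h import *
def rear(s,rows,c0,c1,z):
    g=s['color'].min(2).astype(float); P=[]
    for r in rows:
        L=g[r,c0:c1]; i=np.where(L>120)[0][0]; P.append(hf(onz(s,(c0+i-1+(120-L[i-1])/(L[i]-L[i-1]),r),z)))
    P=np.array(P); k=np.polyfit(P[:,1],P[:,0],1); return np.polyval(k,0),np.degrees(np.arctan(k[0]))
def sides(s,cols,r0,r1):
    g=s['color'].min(2).astype(float); o=[]
    for c in cols:
        L=g[r0:r1,c]; w=np.where(L>120)[0]; o.append([hf(onz(s,(c,r0+w[0]-.5),.064))[1],hf(onz(s,(c,r0+w[-1]+.5),.064))[1]])
    return np.mean(o,0)
a,b=load('top0'),load('top5')
print('start',rear(a,range(178,202),245,270,.064),sides(a,range(265,298,4),165,215))
print('now',rear(b,range(182,204),295,320,.064),sides(b,range(310,324,3),172,213))
# hood front edge, both pictures
print('hood',rear(b,range(170,173),334,345,.125),rear(b,list(range(168,174))+list(range(213,217)),330,350,.125))
```

```text
start (np.float64(-0.28992671098962725), np.float64(-2.137808474005191)) [ 0.04875721 -0.05127263]
now (np.float64(-0.1397579606352417), np.float64(0.45722275035226734)) [ 0.05392911 -0.05313897]
hood (np.float64(-0.05055839123950417), np.float64(-1.7043743983557207)) (np.float64(-0.05606152875324137), np.float64(3.264102920545114))
```

Rear face at -0.140 m, 0.5° off square and centred to under 1 mm, matching the hard stop on the wall. The arm is clear, so I'm handing in.

```bash
python3 -c "
from plant import ctrl
print(ctrl.close_job())"
```

```text
the job is handed in; nothing more can be done
None
```

I slid the carrier home onto the pegs and handed the job in. It met a hard stop at 20 N, and the top camera put its rear face at -0.140 m in the heater frame, about 0.5° off square and within 1 mm of centre. The arm is clear and never went near the bystanders, but I didn't re-measure them, and the hand-in gave no verdict.

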